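# Set a support pin to the height gauge and hold it

## Task

We are setting the board-support pin to height. The height gauge (square foot, ball near its top) has fallen over: stand it upright on the bench and let go of it; then take the pin by its knob and draw it straight up out of its block until its top is level with the top of the gauge, its lower end still in the bore, and finish holding it there, still and gripped, so that I can tighten the clamp screw. The block only stands on the bench, so do not drag, tip or lift it, and leave the other things on the bench where they are.

Things in the scene. Friction and masses are not known exactly. Their poses are not given: they have to be found in the camera images.
- gauge: height gauge, 152 mm tall, about 0.35 kg, loose, lying on its ball and one edge of its foot at the start: square steel foot 56 x 56 x 14 mm, round stem 16 mm in diameter, steel ball 30 mm in diameter near the top (see its point), flat steel cap 14 mm in diameter as its top. Origin at the centre of the underside of the foot; z along the stem from foot to cap (up when it stands)
- gauge_ball (a point): centre of the gauge's ball, 17 mm below its top and 135 mm from the underside of its foot; axes as the gauge. Pinched lightly, the ball swivels between two fingers
- gauge_foot (a point): centre of the underside of the gauge's foot; axes as the gauge
- gauge_top (a point): centre of the flat top of the gauge, 152 mm from the underside of the foot; axes as the gauge
- block: pin block, 2.2 kg, grey, standing loose on the bench: 70 x 70 mm, 66 mm high, with a 12 mm high foot flange 114 mm long along its x; a small clamp-screw head stands 16 mm out of its -x face. One vertical blind bore in the middle of its top, 15.2 mm in diameter, 54 mm deep. Origin at the centre of its underside, z up
- bore_mouth (a point): centre of the bore's mouth, in the top of the block, 66 mm above the bench; z up along the bore
- pin: support pin, steel, 108 mm long, about 0.16 kg, loose, standing on the bottom of the block's bore at the start, its top then 120 mm above the bench (it drops back if let go): a rod 14 mm in diameter with a knob 26 mm in diameter and 16 mm high at its top. Origin at the centre of its lower end; z up along the rod
- pin_knob (a point): centre of the pin's knob, 8 mm below its top and 100 mm above its lower end; axes as the pin
- pin_top (a point): centre of the flat top of the pin's knob, 108 mm above its lower end
- pin_foot (a point): centre of the pin's lower end; 54 mm below the bore's mouth when the pin is fully in
- mouse: black computer mouse, 115 x 56 x 40 mm, loose, a bystander; origin under its centre
- marker: black pen with a red cap, 136 mm long, 14 mm thick, loose, a bystander; origin under its centre
- solder_spool: spool of solder wire, 58 mm in diameter, 36 mm high, loose, a bystander; origin under its centre
- loupe: stand loupe, 43 mm in diameter, 40 mm high, loose, a bystander; origin under its centre
Mind the look-alikes: they are no part of the job. Leave any red look-alike of the pin alone.

How it is judged:
On the way:
1. the gauge stands upright on the bench, let go, while the pin is still fully in its bore (angle between gauge_ball's own z axis and vertical below 0.06 rad and height (world z) of gauge_foot between -0.004 and 0.004 m and linear speed of gauge below 0.02 m/s and contact force between the fingers and gauge below 0.1 N and z of pin_foot in the frame of bore_mouth below -0.049 m), for 0.3 s.
At the end, for the whole second after the job is handed in: the fingers hold the pin still, its top level with the gauge's top within 6 mm, in line with the bore and its lower end still at least 8 mm inside it; the gauge stands upright on the bench, untouched; the block stands flat on the bench (angle between gauge_ball's own z axis and vertical below 0.06 rad and height (world z) of gauge_foot between -0.004 and 0.004 m and linear speed of gauge below 0.02 m/s and contact force between the fingers and gauge below 0.1 N and z of pin_top in the frame of gauge_foot between 0.146 and 0.158 m and z of pin_foot in the frame of bore_mouth between -0.035 and -0.008 m and horizontal distance between pin_foot and bore_mouth below 0.004 m and angle between the z axis of pin_knob and the z axis of bore_mouth, either way round below 0.08 rad and contact force between the fingers and pin above 1 N and linear speed of pin below 0.01 m/s and angle between block's own z axis and vertical below 0.04 rad and height (world z) of block between -0.004 and 0.003 m); the arm keeps its last pose, push and grip.
It fails at once if the pin came right out of the bore (z of pin_foot in the frame of bore_mouth above 0 m).
It fails at once if the block was dragged, tipped or lifted (distance of block from where it was at the start of the episode above 0.015 m or angle between block's own z axis and vertical above 0.12 rad).
It fails at once if another thing on the bench was moved (distance of any of mouse, marker, solder_spool, loupe from where it was at the start of the episode above 0.03 m).
It also fails if it takes over 69 s, if anything falls off the work surface, if the arm or the gripper's body presses on something with over 40 N, if the wrist force passes 120 N, or if a joint passes its speed limit or range.

## Robot

A 6-joint arm with a two-finger parallel gripper is mounted at the origin on a cart in front of the work surface, level with it; the furniture and walls round the work are solid. World frame = base frame: x ahead of the robot, y to its left, z up, the work surface at z = 0. Lengths are in m, angles in rad, forces in N, time in s.
With the tool pointing down it reaches from about 0.35 to 1 m from the base axis. Payload 7.1 kg.
Tool frame: the origin (TCP) lies between the finger pads; the fingertips stand ctrl.finger_overhang ahead of it and the grasp point (between the pads) lies 6 mm ahead of it (ctrl.finger_overhang is the distance from the TCP to the fingertips, in m); z points along the fingers, y is the line along which they close (so a half turn about z gives the same grasp; the last joint's range is limited). The gripper opens to 85 mm and grips with 20 to 120 N. Pads are 22 mm wide; open, the fingers measure 114 mm over their backs; the gripper's body (76 mm by 85 mm) begins 54 mm behind the grasp point. The pads swing forward as they close: fully open they stand 13 mm farther back than shut.
Start: joints at [-1.203, 0.423, 1.63, -0, 1.089, -0.019], TCP at [0.236, -0.579, 0.256] pointing down, gripper open.
Joint ranges: [-3, 3], [-0.9, 2.11], [0.09, 2.58], [-1.31, 4.45], [0.11, 2.69], [-2.54, 2.54]. Speed limits (rad/s): [2.39, 2.39, 3.01, 3.14, 3.14, 3.14].

## Interface

Orientations are given as a unit quaternion [x, y, z, w].
In Python, from cell import ctrl gives the robot as it stands.
- The arm moves only by the tool jog_arm, never from a script. Its argument "rows" is a list of rows, each a list of 7 numbers: the opening, from -1 (shut) to 1 (fully open), then the shift along the tool's x, y, z in mm, then the turn, a rotation vector about the tool's x, y, z in rad. In form: [[grip, x, y, z, wx, wy, wz], ...]. A call has 1 to 20 rows; each row is the pose to reach, as a shift and turn from the pose commanded when the call began, along the tool's axes at that moment; what a row does not reach only later rows make up. A row lasts 1/8 s, in which the tool goes at most 62.5 mm and 10.7 degrees, less where a joint would pass 70% of its speed; a pose out of reach is approached as far as the arm can. A call with a gripper value outside its range is refused whole. The fingers move at their own pace and stop on an object; "grip_force" is the grip in N (left out, the last holds). Time passes only in rows, so rows that repeat a pose let the fingers close. It gives the time, the measured TCP pose, the force, the opening and the grip force at its end, in the units of the state.
- ctrl.get_obs(): the state, without advancing time (a new reading comes with each control period).
- ctrl.read_camera(name): name is "scene" or "top" or "wrist"; returns the picture (480x640x3 uint8, red, green, blue); there is no depth.
- ctrl.get_calibration(name): a dict with "K" (3x3 intrinsics, pixels), "R" (3x3) and "t" (3): a world point X has camera coordinates R X + t; the wrist camera has in their place "tool_from_camera" (4x4, takes a point from camera to tool coordinates, whose origin is the TCP and whose axes are the flange's). Camera axes: x right, y down, z forward; pixel columns grow to the right and rows downward; lengths in m; the calibration is good to about 2 mm. The wrist camera is an equidistant fisheye: a pixel r from the principal point sees the ray r / f radians off the axis. A picture is of the moment at which its call begins: read the wrist's pose just before it. get_calibration takes no time and is no camera call.
- ctrl.hand_in(): hands the job in; it is judged then, once.
The state is a dict: "time": time; "joints": joint angles; "dq": joint speeds; "joint_torque": joint torques, N m; "eef_pos": TCP position; "tool_rot": TCP orientation; "wrist_force": force on the tool from outside, world axes, zero at the start; "wrist_torque": the same for the moment, N m; "finger_gap": finger opening in m; "finger_force": force on a finger pad.
Only numpy, scipy, OpenCV 4.12 (cv2) and the standard library are available. Lean on these libraries where they do the work, as an engineer would, in place of code of your own. Each camera call takes 0.05 s, during which the arm holds its last target. There are 200 camera calls.

## Working session

There is one attempt and no reset: what is moved stays moved. The work goes in short steps, Python scripts to look and compute and a tool call to move; the robot and the scene stay as the last step left them, time stands still between calls to the robot, and variables do not carry over. Pictures are saved under pics/ and viewed, at most 10 in all, crops included, and the job is handed in when it is done.

Besides the shell and the picture viewer there is one more tool, called as a command line: name --pt "numbers of a row" for each row, then --argument value for the rest. jog_arm: Moves the arm, as the interface text tells. Its arguments: {"type":"object","properties":{"rows":{"type":"array","items":{"type":"array","items":{"type":"number"}}},"grip_force":{"type":"number"}},"required":["rows"]}

```bash
mkdir -p pics
cat > h.py <<'E'
import numpy as np, cv2
from cell import ctrl
from scipy.spatial.transform import Rotation as Ro
def save(n,f):
    im=ctrl.read_camera(n); cv2.imwrite('pics/'+f,im[:,:,::-1]); return im
def ray(n,u,v):
    c=ctrl.get_calibration(n); R=np.array(c['R']);t=np.array(c['t'])
    d=R.T@np.linalg.inv(np.array(c['K']))@np.array([u,v,1.]); return -R.T@t,d/np.linalg.norm(d)
def onz(n,u,v,z):
    o,d=ray(n,u,v); return o+d*(z-o[2])/d[2]
def tri(a,b):
    A=np.zeros((3,3));q=np.zeros(3)
    for n,u,v in (a,b):
        o,d=ray(n,u,v);P=np.eye(3)-np.outer(d,d);A+=P;q+=P@o
    return np.linalg.solve(A,q)
E
python3 - <<'E'
from h import *
save('scene','s1.png');save('top','t1.png')
o=ctrl.get_obs();print(o); print(ctrl.finger_overhang)
for n in('scene','top'):
    c=ctrl.get_calibration(n);print(n,c['K'][0][0],-np.array(c['R']).T@c['t'])
E
```

```text
{'time': 0.1, 'joints': array([-1.20305505e+00,  4.23780652e-01,  1.63061400e+00,  1.24790843e-05,
        1.08860738e+00, -1.89615284e-02]), 'dq': array([ 0.00188142, -0.00147945, -0.00066758,  0.00106884, -0.00054105,
        0.00156252]), 'joint_torque': array([-9.20398015e-04, -5.58426368e+01, -2.82446319e+01, -5.35360130e-05,
        2.92468110e-03,  6.78132196e-06]), 'eef_pos': array([ 0.23559287, -0.57839635,  0.2556131 ]), 'tool_rot': array([ 9.81366092e-01,  1.92146029e-01, -1.16826171e-04, -6.94958093e-04]), 'wrist_force': array([-0.03668404, -0.06184857,  1.04705224]), 'wrist_torque': array([ 0.00811533, -0.00173826, -0.05603605]), 'finger_force': 0.0, 'finger_gap': 0.08538583362094208}
0.025
scene 618.9852506158472 [0.0113704  0.66149041 1.06100315]
top 528.7000176240888 [ 0.33017176 -0.00431492  1.28919222]
```

View pics/s1.png

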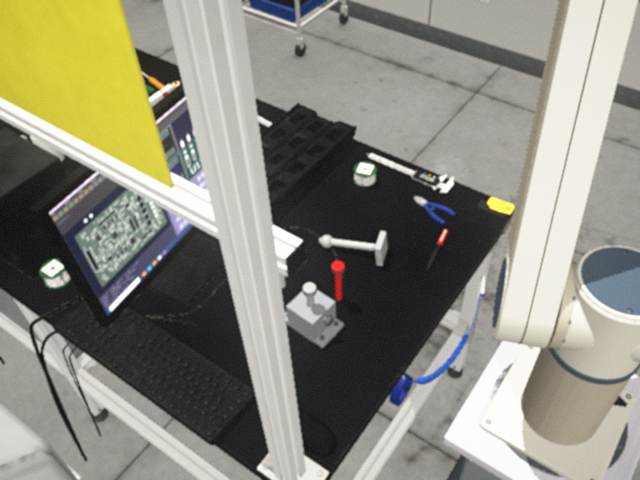

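View pics/t1.png

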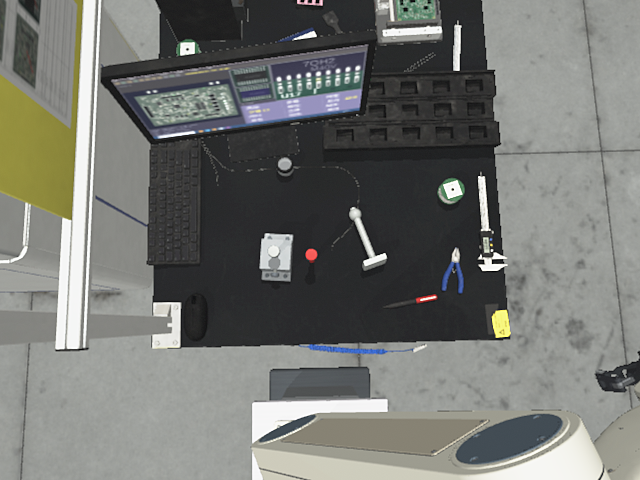

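The top view shows the gauge ball at (355,213), its foot at (374,261), the pin knob at (274,252), the red look-alike at (311,255), and the spool and loupe clear of the work. The scene view shows the ball at (325,241), the foot at (380,248) and the knob at (310,289).

Run:
```python
from h import *
im=cv2.imread('pics/t1.png');
print('ball',onz('top',355,213,.015),tri(('top',355,213),('scene',325,241)))
print('foot',onz('top',374,261,.028))
print('knob',onz('top',274,251.5,.12),tri(('top',274,251.5),('scene',310,288)))
print('red',onz('top',311,255,.12),tri(('top',311,255),('scene',338,266)))
print('loupe',onz('top',285,165,.04))
o=ctrl.get_obs();R=Ro.from_quat(o['tool_rot']).as_matrix();print(R)
b=onz('top',355,213,.015);f=onz('top',374,261,.028);print('stem angle',np.degrees(np.arctan2(*(f-b)[1::-1])))
print(R.T@(b+[0,0,.2]-o['eef_pos']))
g=im[195:280,335:400];m=(g.min(2)>110).astype('uint8')
for r in range(0,85,5):
  x=np.where(m[r])[0];print(r+195,(x.min()+335,x.max()+335) if len(x) else '')
print(ctrl.get_calibration('wrist'))
```

```text
ball [ 0.59484681 -0.10068399  0.015     ] [ 0.59727088 -0.1010446   0.00621135]
foot [ 0.47354521 -0.14074031  0.028     ]
knob [0.49026507 0.09119062 0.12      ] [0.49156113 0.09195673 0.11149454]
red [0.48021531 0.00883395 0.12      ] [0.48280385 0.00917718 0.10193435]
loupe [0.71427945 0.0680237  0.04      ]
[[ 9.26159780e-01  3.77131033e-01 -4.96365362e-04]
 [ 3.77131358e-01 -9.26158841e-01  1.31912125e-03]
 [ 3.77683903e-05 -1.40891199e-03 -9.99999007e-01]]
stem angle -161.72570041650354
[ 0.51288533 -0.3068945   0.0410649 ]
195 
200 
205 
210 (np.int64(350), np.int64(359))
215 (np.int64(349), np.int64(360))
220 (np.int64(354), np.int64(360))
225 (np.int64(356), np.int64(362))
230 (np.int64(358), np.int64(364))
235 (np.int64(360), np.int64(366))
240 (np.int64(362), np.int64(368))
245 (np.int64(364), np.int64(370))
250 (np.int64(366), np.int64(372))
255 (np.int64(368), np.int64(386))
260 (np.int64(364), np.int64(385))
265 (np.int64(364), np.int64(375))
270 
275 
{'K': array([[371.64829954,   0.        , 319.44739698],
       [  0.        , 371.64829954, 243.57583655],
       [  0.        ,   0.        ,   1.        ]]), 'tool_from_camera': array([[ 1.08537964e-03, -9.65801770e-01, -2.59279314e-01,
         6.59140785e-02],
       [ 9.99999346e-01,  9.54608216e-04,  6.30272512e-04,
        -1.27589858e-03],
       [-3.61208144e-04, -2.59279829e-01,  9.65802174e-01,
        -1.18282117e-01],
       [ 0.00000000e+00,  0.00000000e+00,  0.00000000e+00,
         1.00000000e+00]])}
```

jog_arm --pt "1 60 -36 0 0 0 0" --pt "1 115 -69 0 0 0 0" --pt "1 170 -102 10 0 0 0" --pt "1 225 -135 20 0 0 0" --pt "1 280 -168 30 0 0 0" --pt "1 335 -201 40 0 0 0" --pt "1 390 -234 50 0 0 0" --pt "1 445 -267 55 0 0 0" --pt "1 490 -295 60 0 0 0" --pt "1 513 -307 60 0 0 0" --pt "1 513 -307 60 0 0 0" --pt "1 513 -307 60 0 0 0"

```text
time: 1.6
eef_pos: [0.5943, -0.1012, 0.1959]
tool_rot: [0.981, 0.192, -0.001, -0.0]
wrist_force: [0.2, 0.2, -0.7]
finger_gap: 0.0853
finger_force: 0.0
```

Run:
```python
from h import *
o=ctrl.get_obs();print(o['time'],o['eef_pos'],Ro.from_quat(o['tool_rot']).as_matrix())
save('wrist','w1.png')
```

```text
1.6 [ 0.59434964 -0.10119211  0.19587373] [[ 9.25976508e-01  3.77578875e-01 -1.30369307e-03]
 [ 3.77579149e-01 -9.25977313e-01 -3.88187009e-05]
 [-1.22184733e-03 -4.56302115e-04 -9.99999149e-01]]
```

View pics/w1.png

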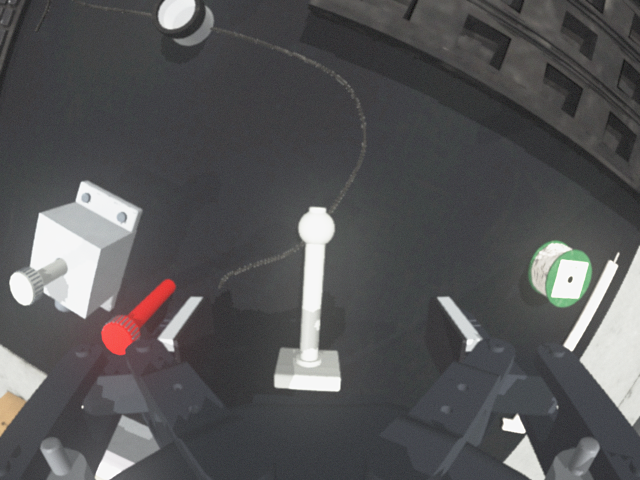

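The wrist view shows the ball at (316,228) and the foot near (308,372), between the fingers. The red look-alike and block are off to the left, clear.

```bash
cat >> h.py <<'E'
def wray(u,v,z,pos,rot):
    c=ctrl.get_calibration('wrist');K=c['K'];T=np.array(c['tool_from_camera'])
    p=np.array([u-K[0,2],v-K[1,2]]);r=np.hypot(*p);th=r/K[0,0]
    d=np.r_[p/r*np.sin(th),np.cos(th)]; R=Ro.from_quat(rot).as_matrix()
    o=pos+R@T[:3,3];d=R@T[:3,:3]@d;P=o+d*(z-o[2])/d[2]; return P,R.T@(P-pos)*1000
E
python3 - <<'E'
from h import *
o=ctrl.get_obs()
for u,v,z in((316,228,.015),(309,352,.03),(315,240,.017),(123,336,.12),(25,286,.112)):print(*wray(u,v,z,o['eef_pos'],o['tool_rot']))
E
```

```text
[ 0.59143955 -0.09843054  0.015     ] [ -1.13417078  -3.93863668 181.01799996]
[ 0.48815777 -0.13362154  0.03      ] [-110.08029836  -10.25303498  166.13839006]
[ 0.58213445 -0.10132977  0.017     ] [-10.84811137  -4.75907031 179.02883334]
[0.49845806 0.00121047 0.12      ] [ -49.84385225 -131.30677499   76.11990136]
[0.48963645 0.09723384 0.112     ] [ -21.83407021 -223.57635669   84.12524435]
```

jog_arm --pt "1 -1 -4 50 0 0 0.055" --pt "1 -1 -4 100 0 0 0.055" --pt "1 -1 -4 140 0 0 0.055" --pt "1 -1 -4 160 0 0 0.055" --pt "1 -1 -4 167 0 0 0.055" --pt "1 -1 -4 167 0 0 0.055" --pt "-1 -1 -4 167 0 0 0.055" --pt "-1 -1 -4 167 0 0 0.055" --pt "-1 -1 -4 167 0 0 0.055" --pt "-1 -1 -4 167 0 0 0.055" --pt "-1 -1 -4 167 0 0 0.055" --pt "-1 -1 -4 167 0 0 0.055" --pt "-1 -1 -4 167 0 0 0.055" --pt "-1 -1 -4 167 0 0 0.055" --grip_force 20

```text
time: 3.4
eef_pos: [0.593, -0.0976, 0.0299]
tool_rot: [0.986, 0.165, 0.0, 0.0]
wrist_force: [-0.6, 0.8, 6.4]
finger_gap: 0.0282
finger_force: 19.5
```

jog_arm --pt "-1 0 0 -5 0 0 0" --pt "-1 0 0 -10 0 0 0" --pt "-1 0 0 -15 0 0 0" --pt "-1 0 0 -20 0 0 0" --pt "-1 0 0 -20 0 0 0"

```text
time: 4.03
eef_pos: [0.5929, -0.0977, 0.0498]
tool_rot: [0.986, 0.165, 0.0, 0.0]
wrist_force: [-0.6, 1.8, -1.5]
finger_gap: 0.0283
finger_force: 19.9
```

Run:
```python
from h import *
print(ctrl.get_obs()['eef_pos'])
a=save('wrist','w2.png')
```

```text
[ 0.59290076 -0.09765356  0.04976543]
```

View pics/w2.png

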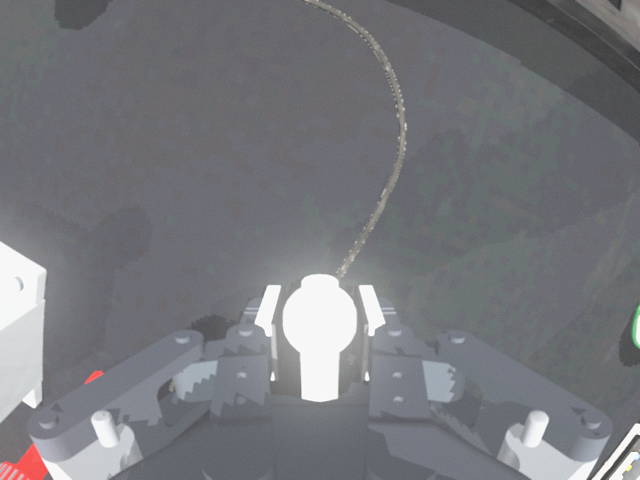

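The ball sits between the pads and has come up with them. I'll lift on and let the foot swing down.

jog_arm --pt "-1 0 0 -10 0 0 0" --pt "-1 0 0 -20 0 0 0" --pt "-1 0 0 -30 0 0 0" --pt "-1 0 0 -40 0 0 0" --pt "-1 0 0 -50 0 0 0" --pt "-1 0 0 -60 0 0 0" --pt "-1 0 0 -70 0 0 0" --pt "-1 0 0 -80 0 0 0" --pt "-1 0 0 -90 0 0 0" --pt "-1 0 0 -100 0 0 0" --pt "-1 0 0 -110 0 0 0" --pt "-1 0 0 -120 0 0 0" --pt "-1 0 0 -125 0 0 0" --pt "-1 0 0 -125 0 0 0" --pt "-1 0 0 -125 0 0 0" --pt "-1 0 0 -125 0 0 0" --pt "-1 0 0 -125 0 0 0" --pt "-1 0 0 -125 0 0 0"

```text
time: 6.32
eef_pos: [0.5926, -0.0976, 0.1741]
tool_rot: [0.986, 0.165, -0.0, -0.0]
wrist_force: [-0.1, -0.2, -3.5]
finger_gap: 0.0281
finger_force: 20.0
```

Run:
```python
from h import *
a=save('wrist','w3.png');b=save('scene','s3.png')
c=np.hstack([a[200:480:1,120:520],cv2.resize(b[180:320,260:460],(400,280))]);cv2.imwrite('pics/c3.png',c[:,:,::-1])
```

```text
(no output)
```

View pics/c3.png

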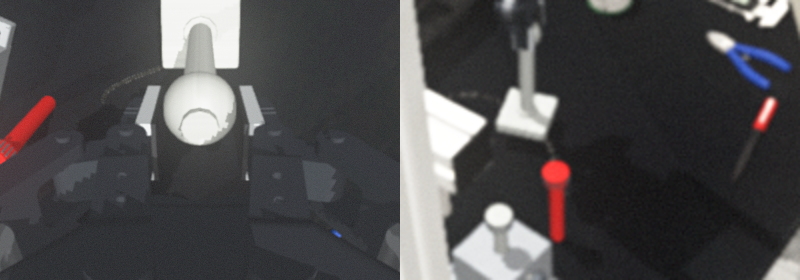

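The gauge hangs from the ball with its foot down, and the scene view shows it about vertical, clear of the bench. Wrist force −3.5 N equals its weight. Now I'll lower it.

jog_arm --pt "-1 0 0 6 0 0 0" --pt "-1 0 0 11 0 0 0" --pt "-1 0 0 15 0 0 0" --pt "-1 0 0 18 0 0 0" --pt "-1 0 0 20 0 0 0" --pt "-1 0 0 20 0 0 0" --pt "-1 0 0 20 0 0 0"

```text
time: 7.3
eef_pos: [0.5927, -0.0976, 0.1544]
tool_rot: [0.986, 0.165, 0.0, 0.0]
wrist_force: [0.6, -0.4, -3.0]
finger_gap: 0.028
finger_force: 20.0
```

jog_arm --pt "-1 0 0 1 0 0 0" --pt "-1 0 0 2 0 0 0" --pt "-1 0 0 3 0 0 0" --pt "-1 0 0 3 0 0 0"

```text
time: 7.8
eef_pos: [0.5939, -0.0977, 0.1536]
tool_rot: [0.986, 0.165, 0.002, 0.0]
wrist_force: [-2.1, 1.2, 14.0]
finger_gap: 0.0282
finger_force: 21.1
```

jog_arm --pt "-1 0 0 -1 0 0 0" --pt "-1 0 0 -2 0 0 0" --pt "-1 0 0 -2 0 0 0"

```text
time: 8.18
eef_pos: [0.5932, -0.0977, 0.1538]
tool_rot: [0.986, 0.165, 0.001, 0.0]
wrist_force: [1.6, -1.1, 3.9]
finger_gap: 0.0282
finger_force: 20.5
```

Run:
```python
from h import *
o=ctrl.get_obs();print(o['eef_pos'],o['wrist_force'])
a=save('wrist','w4.png');b=save('scene','s4.png')
c=np.hstack([cv2.resize(a[140:380,220:420],(500,600)),cv2.resize(b[165:265,275:355:],(300,375)).copy().__class__((0,)) if 0 else cv2.copyMakeBorder(cv2.resize(b[165:265,280:340],(300,500)),0,100,0,0,0)]);cv2.imwrite('pics/c4.png',c[:,:,::-1])
```

```text
[ 0.5932465  -0.09772083  0.15377956] [ 1.60437009 -1.11876572  3.9132661 ]
```

View pics/c4.png

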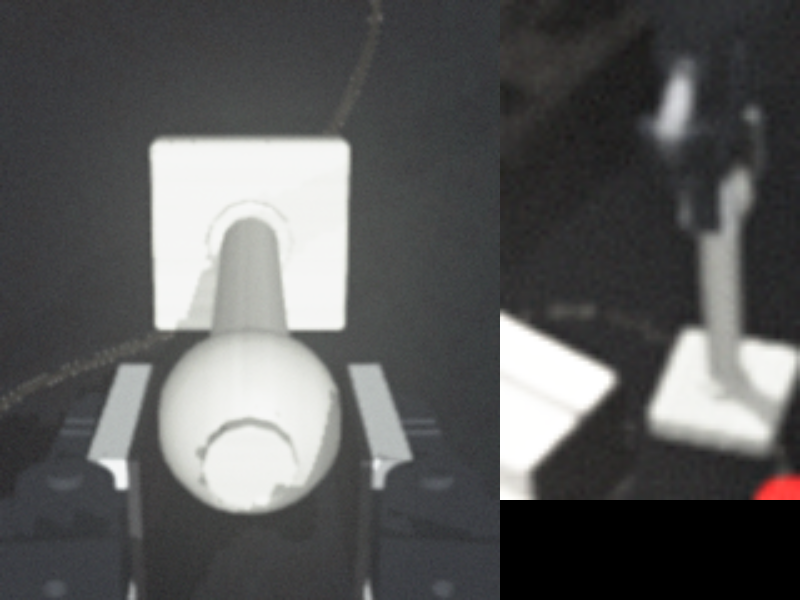

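Run:
```python
from h import *
o=ctrl.get_obs()
for u,v,z in((249,138,.014),(249,330,.014),(249,240,.014),(249,465,.152),(250,424,.135)):print(wray(220+u*.4,140+v*.4,z,o['eef_pos'],o['tool_rot'])[1])
```

```text
[ 31.55311071  -1.06000107 139.81203095]
[-25.06093153  -0.99295107 139.7385627 ]
[  2.18155405  -1.0256038  139.77391512]
[ 2.723474   -1.12898585  1.77440642]
[ 1.33627152 -0.9526446  18.77273742]
```

Seen from the wrist, the cap, ball and foot centres are stacked within about 2 mm, so the gauge stands flat. I'll release it and back off upward.

jog_arm --pt "0 0 0 -2 0 0 0" --pt "1 0 0 -2 0 0 0" --pt "1 0 0 -2 0 0 0" --pt "1 0 0 -2 0 0 0" --pt "1 0 0 -2 0 0 0" --pt "1 0 0 -20 0 0 0" --pt "1 0 0 -50 0 0 0" --pt "1 0 0 -90 0 0 0" --pt "1 0 0 -120 0 0 0" --pt "1 0 0 -120 0 0 0" --pt "1 0 0 -120 0 0 0"

```text
time: 9.65
eef_pos: [0.5923, -0.0976, 0.2734]
tool_rot: [0.986, 0.165, -0.0, -0.0]
wrist_force: [0.0, 1.0, -0.0]
finger_gap: 0.0852
finger_force: 0.0
```

Run:
```python
from h import *
o=ctrl.get_obs();R=Ro.from_quat(o['tool_rot']).as_matrix()
print(R.round(3), R.T@(np.array([.490,.0915,.27])-o['eef_pos'])*1000)
save('wrist','w5.png')
```

```text
[[ 0.945  0.326 -0.   ]
 [ 0.326 -0.945  0.   ]
 [-0.    -0.    -1.   ]] [ -35.09176975 -212.07485174    3.44581462]
```

View pics/w5.png

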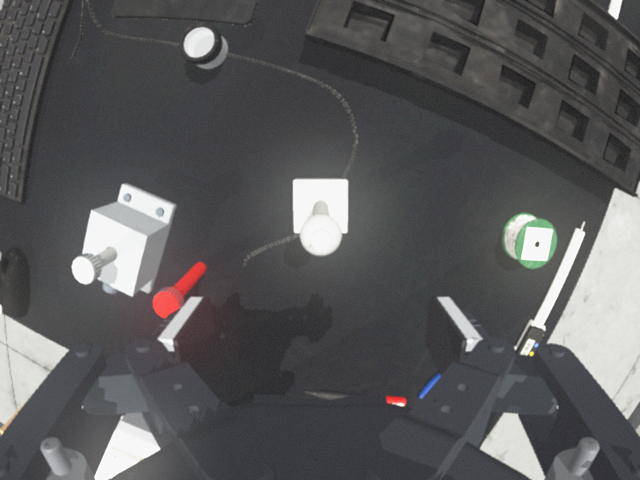

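The gauge stands alone and upright at (320,220). The pin knob is at (85,269) and the red look-alike at (168,302). I'll go above the pin, turned so the open fingers stay away from the red one.

jog_arm --pt "1 -6 -35 0 0 0 -0.16" --pt "1 -12 -71 0 0 0 -0.32" --pt "1 -18 -106 0 0 0 -0.48" --pt "1 -24 -142 0 0 0 -0.64" --pt "1 -30 -177 0 0 0 -0.8" --pt "1 -35 -212 0 0 0 -0.9" --pt "1 -35 -212 20 0 0 -0.9" --pt "1 -35 -212 20 0 0 -0.9" --pt "1 -35 -212 20 0 0 -0.9"

```text
time: 10.82
eef_pos: [0.4905, 0.0912, 0.2531]
tool_rot: [0.816, 0.577, -0.0, -0.0]
wrist_force: [-0.9, 1.2, -0.5]
finger_gap: 0.0856
finger_force: 0.0
```

Run:
```python
from h import *
o=ctrl.get_obs();print(o['joints'])
save('wrist','w6.png')
```

```text
[ 1.59892023e-01  2.42644619e-01  1.90624110e+00 -3.84445189e-05
  9.93680933e-01  4.99424381e-01]
```

View pics/w6.png

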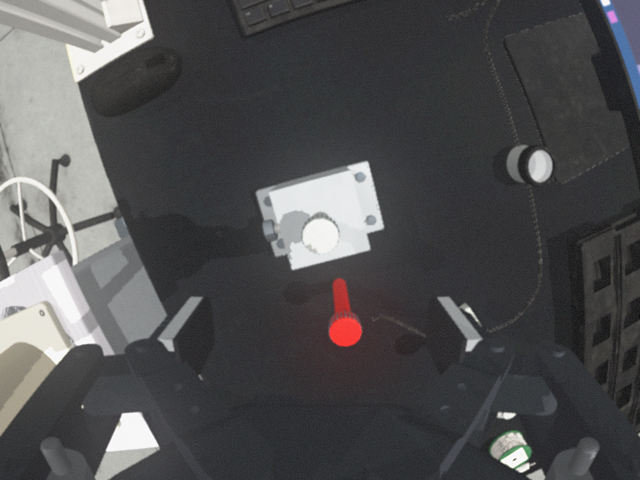

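The knob top is at (320,234) and the red look-alike at (345,330), behind the fingers and out of the closing line.

Run:
```python
from h import *
o=ctrl.get_obs()
a=cv2.imread('pics/w6.png');m=(a.min(2)>235).astype('uint8')
n,l,s,c=cv2.connectedComponentsWithStats(m);i=l[234,320];print(s[i],c[i])
for u,v,z in((320,234,.12),(345,330,.12)):print(*wray(u,v,z,o['eef_pos'],o['tool_rot']))
```

```text
[304 220  34  33 843] [320.86002372 235.16251483]
[0.49277307 0.09672891 0.12      ] [ 5.97085228e+00 -9.58400843e-03  1.33470734e+02]
[0.48581622 0.01933771 0.12      ] [-69.31631591  19.21640785 133.47435577]
```

jog_arm --pt "1 5 0 40 0 0 0" --pt "1 5 0 80 0 0 0" --pt "1 5 0 110 0 0 0" --pt "1 5 0 130 0 0 0" --pt "1 5 0 135 0 0 0" --pt "1 5 0 135 0 0 0" --pt "-0.1 5 0 135 0 0 0" --pt "-0.1 5 0 135 0 0 0" --pt "-0.1 5 0 135 0 0 0" --pt "-0.1 5 0 135 0 0 0" --pt "-0.1 5 0 135 0 0 0" --grip_force 25

```text
time: 12.25
eef_pos: [0.4921, 0.0961, 0.1184]
tool_rot: [0.816, 0.578, 0.0, 0.0]
wrist_force: [-0.4, 0.0, 0.8]
finger_gap: 0.0385
finger_force: 0.0
```

Run:
```python
from h import *
o=ctrl.get_obs();print(o['eef_pos'])
save('wrist','w7.png')
```

```text
[0.49213161 0.09614871 0.11839041]
```

View pics/w7.png

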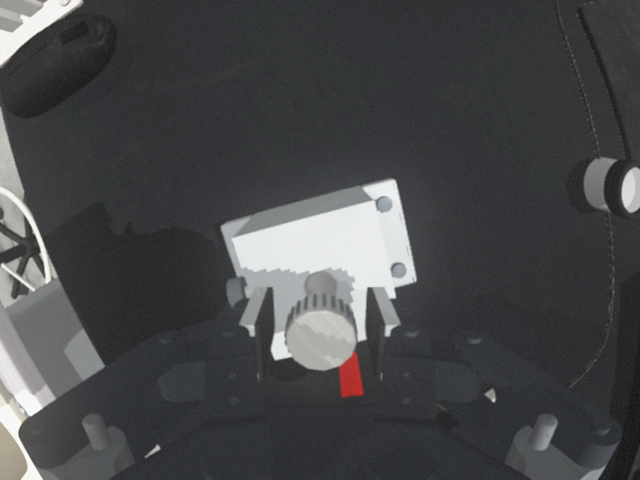

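The knob at (321,338) is centred between the pads. I'll close on it.

jog_arm --pt "-0.4 0 0 0 0 0 0" --pt "-0.6 0 0 0 0 0 0" --pt "-1 0 0 0 0 0 0" --pt "-1 0 0 0 0 0 0" --pt "-1 0 0 0 0 0 0" --pt "-1 0 0 0 0 0 0" --pt "-1 0 0 0 0 0 0" --grip_force 35

```text
time: 13.18
eef_pos: [0.4923, 0.0961, 0.1184]
tool_rot: [0.816, 0.578, 0.0, 0.0]
wrist_force: [-0.3, -0.2, 3.4]
finger_gap: 0.0248
finger_force: 34.3
```

Run:
```python
from h import *
o=ctrl.get_obs();R=Ro.from_quat(o['tool_rot']).as_matrix()
print(o['eef_pos'],R.T@o['wrist_force'],o['wrist_torque'],o['finger_gap'])
```

```text
[0.49226235 0.09614437 0.1184121 ] [-0.31882149 -0.2505591  -3.3740287 ] [-0.00621105  0.03559083  0.01773942] 0.024816151062290757
```

jog_arm --pt "-1 0 0 -2 0 0 0" --pt "-1 0 0 -4 0 0 0" --pt "-1 0 0 -6 0 0 0" --pt "-1 0 0 -8 0 0 0" --pt "-1 0 0 -10 0 0 0" --pt "-1 0 0 -10 0 0 0"

```text
time: 13.92
eef_pos: [0.4922, 0.0962, 0.1285]
tool_rot: [0.816, 0.578, 0.0, 0.0]
wrist_force: [0.1, -0.4, -1.1]
finger_gap: 0.0246
finger_force: 34.4
```

Lateral force is near zero and the load is about the pin's weight, so I'll draw the rest.

jog_arm --pt "-1 0 0 -3 0 0 0" --pt "-1 0 0 -6 0 0 0" --pt "-1 0 0 -9 0 0 0" --pt "-1 0 0 -12 0 0 0" --pt "-1 0 0 -15 0 0 0" --pt "-1 0 0 -18 0 0 0" --pt "-1 0 0 -20 0 0 0" --pt "-1 0 0 -22 0 0 0" --pt "-1 0 0 -22 0 0 0" --pt "-1 0 0 -22 0 0 0" --pt "-1 0 0 -22 0 0 0"

```text
time: 15.3
eef_pos: [0.4921, 0.0961, 0.1502]
tool_rot: [0.816, 0.578, -0.0, -0.0]
wrist_force: [0.0, 0.2, -1.4]
finger_gap: 0.0248
finger_force: 34.4
```

Run:
```python
from h import *
o=ctrl.get_obs();print(o['eef_pos'],o['tool_rot'])
a=save('wrist','w8.png');b=save('scene','s8.png')
c=np.hstack([cv2.resize(a[160:480,160:480],(500,500)),cv2.resize(b[190:350,265:361],(300,500))]);cv2.imwrite('pics/c8.png',c[:,:,::-1])
```

```text
[0.49209955 0.09611378 0.15024605] [ 8.16253090e-01  5.77694455e-01 -7.89216124e-05 -5.07552203e-05]
```

View pics/c8.png

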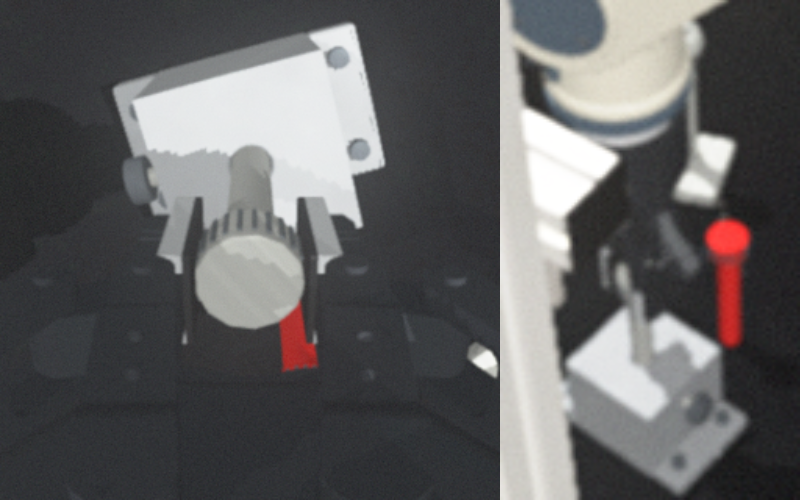

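The knob is at (320,339), the same place between the pads as before the lift, so it hasn't slipped. The rod is still in the bore, the block flat and the gauge upright and clear. The draw was 31.8 mm against 32 mm wanted.

```bash
python3 -c "
from cell import ctrl
print(ctrl.hand_in())"
```

```text
the job is handed in; nothing more can be done
None
```

The job is handed in: the gauge stands upright and released, and the pin is gripped and still, drawn up 31.8 mm so its top is at about 152 mm, level with the gauge, its lower end about 22 mm inside the bore. No verdict came back.

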